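# Hang the steel electrode on the spring scale

## Robot

A 6-joint arm with a two-finger parallel gripper is mounted at the origin on the work surface. World frame = base frame: x ahead of the robot, y to its left, z up, the work surface at z = 0. Lengths are in m, angles in rad, forces in N, time in s.
With the tool pointing down it reaches from about 0.35 to 0.925 m from the base axis. Payload 6.4 kg.
Tool frame: the origin (TCP) lies on the centre line of the jaws, within the pads' length; the fingertips stand tip_extent ahead of it and the grasp point (between the pads) lies 3 mm ahead of it (tip_extent is the distance from the TCP to the fingertips, in m); z points along the fingers, y is the direction in which the jaws open and shut (so a half turn about z gives the same grasp; the last joint's range is limited). The gripper opens to 94 mm and grips with 3 to 60 N. Pads are 16 mm wide; open, the fingers measure 119 mm over their backs; the gripper's body (75 mm by 177 mm) begins 78 mm behind the grasp point.
Start: joints at [-1.395, 0.245, 1.558, -0, 1.339, -0.174], TCP at [0.223, -0.611, 0.227] pointing down, gripper open.
Joint ranges: [-3.13, 3.13], [-1.02, 2.26], [0.13, 2.54], [-0.95, 4.09], [0.21, 2.88], [-2.74, 2.74]. Speed limits (rad/s): [2.57, 2.57, 3.14, 3.14, 3.14, 3.14].

## Interface

Orientations are given as a unit quaternion [x, y, z, w].
In Python, from bench import * gives the robot as it stands. The module is installed in compiled form; this text tells all that it offers.
- The arm moves only by the tool carry_out, never from a script. Its argument "commands" is a list of rows, each a list of 7 numbers: the turn, a rotation vector about the tool's x, y, z in rad, then the shift along the tool's x, y, z in mm, then the finger opening in mm, from 0 to 94. A call has 1 to 5 rows; each row is the pose to reach, as a shift and turn from the pose commanded when the call began, along the tool's axes at that moment; what a row does not reach only later rows make up. A row lasts 1/10 s, in which the tool goes at most 50 mm and 8.59 degrees, less where a joint would pass 70% of its speed; a pose out of reach is approached as far as the arm can. A call with a gripper value outside its range is refused whole. The fingers move at their own pace and stop on an object; "newtons" is the grip in N (left out, the last holds). Time passes only in rows, so rows that repeat a pose let the fingers close. It gives the time, the measured TCP pose, the force and the opening at its end, in the units of the state.
- sense(): the state, without advancing time (a new reading comes with each control period).
- get_image(name): name is "side" or "top"; returns the picture (384x512x3 uint8, red, green, blue); there is no depth.
- camera_model(name): a dict with "K" (3x3 intrinsics, pixels), "R" (3x3) and "t" (3): a world point X has camera coordinates R X + t. Camera axes: x right, y down, z forward; pixel columns grow to the right and rows downward; lengths in m; the calibration is good to about 2 mm. A picture is of the moment at which its call begins. camera_model takes no time and is no camera call.
- close_job(): hands the job in, once; it reports no verdict.
The state is a dict: "time_s": time; "joint_pos": joint angles; "qd": joint speeds; "joint_efforts": joint torques, N m; "eef_pos": TCP position; "eef_rot": TCP orientation; "force": force on the tool from outside, world axes, zero at the start; "moment": the same for the moment, N m; "finger_gap": finger opening in m.
Only numpy, scipy, OpenCV 4.12 (cv2) and the standard library are available. Lean on these libraries where they do the work, as an engineer would, in place of code of your own. Each camera call takes 0.05 s, during which the arm holds its last target.

## Task

Hang the stainless steel electrode disc by its stirrup in the dip of the spring scale's hook, gently enough that the scale never drops to its bottom stop. Let go and wait until it hangs still, ready to be read. Leave the brass disc and the green disc standing where they are.

Things in the scene. Friction and masses are not known exactly. Their poses are not given: they have to be found in the camera images.
- steel_disc: Silver-grey steel disc, 70 dia x 14 mm, 0.35-0.6 kg, lying flat; origin centre of its underside, z up. Upright stirrup fixed on it: two flat legs (12 mm along x) with outer faces at y = +-25 mm, inner +-20 mm, to z = 70 mm; grip from above across both legs, along y. A 6 mm round bar along y joins them, peaked in the middle: underside z = 79, top 85 mm. Its opening goes through along x.
- brass_disc: Yellow brass disc with the same steel stirrup; shape, size and axes as the steel disc, 0.5 kg. Bystander, stays where it is.
- green_disc: Dull green resin disc with the same steel stirrup; shape, size and axes as the steel disc, 0.16 kg. Bystander, stays where it is.
- hook_seat (a point): Lowest point of the dip, on top of the 8 mm hook rod of the spring scale; 185 mm high unloaded. z up; x from the hook's tip to the column: tip at x = -21 mm, 16 mm higher; behind, the rod rises 20 mm by x = 22 mm, then level to x = 120 mm (column). Stirrup goes over the tip from -x. Slides on a 250 N/m spring, 13-23 mm under the steel disc, stop at 55 mm; bobs 1-2 s. Foot 12 mm high.
Mind the look-alikes: they are no part of the job. What is shaped like the steel_disc but purple is not meant.

How it is judged:
By the outcome, as a careful person would: the job done as asked, in the order asked, and still so for the second after the job is handed in, with the robot touching nothing.
It also fails if it takes over 42 s, if anything falls off the work surface, if the arm or the gripper's body presses on something with over 40 N, if the wrist force passes 120 N, or if a joint passes its speed limit or range.

## Working session

There is one attempt and no reset: what is moved stays moved. The work goes in short steps, Python scripts to look and compute and a tool call to move; the robot and the scene stay as the last step left them, time stands still between calls to the robot, and variables do not carry over. Pictures are saved under pics/ and viewed, and the job is handed in when it is done.

Besides the shell and the picture viewer there is one more tool, called after "Request:" as a command line: name --pt "numbers of a row" for each row, then --argument value for the rest. carry_out: Moves the arm, as the interface text tells. Its arguments: {"type":"object","properties":{"commands":{"type":"array"},"newtons":{"type":"number"}},"required":["commands"]}

```bash
mkdir -p pics
python3 - <<'E'
from bench import *
import cv2,numpy as np
s=sense();print(s)
for n in("side","top"):
    im=get_image(n);cv2.imwrite(f"pics/{n}0.png",im[:,:,::-1]);m=camera_model(n);print(n,m)
E
```

```text
{'time_s': 0.0, 'joint_pos': array([-1.39508063e+00,  2.45793037e-01,  1.55897002e+00, -8.97700912e-06,
        1.33868207e+00, -1.74098640e-01]), 'qd': array([ 1.80029088e-04,  7.74217268e-04,  1.13907723e-03, -1.36335602e-04,
        1.51990278e-05,  5.92928523e-04]), 'joint_efforts': array([-1.81964269e-04, -4.15835345e+01, -3.14601266e+01,  6.85427058e-02,
        3.31612432e-02, -1.52599368e-04]), 'eef_pos': array([ 0.22267863, -0.61009243,  0.22638242]), 'eef_rot': array([ 9.84742094e-01,  1.74017671e-01, -5.11606395e-06, -9.26233319e-04]), 'force': array([-0.30219743,  1.06172274,  0.62194381]), 'moment': array([-0.03508062,  0.07840115, -0.02597833]), 'finger_gap': 0.09411033018164493}
side {'K': array([[358.23048764,   0.        , 256.93264249],
       [  0.        , 358.23048764, 185.43134215],
       [  0.        ,   0.        ,   1.        ]]), 'R': array([[-9.62601767e-01, -2.70919062e-01,  8.36173206e-04],
       [-1.81611702e-01,  6.42987628e-01, -7.44032324e-01],
       [ 2.01034890e-01, -7.16358689e-01, -6.68143099e-01]]), 't': array([0.54672421, 0.12927333, 0.9962789 ])}
top {'K': array([[496.1628741 ,   0.        , 258.03527316],
       [  0.        , 496.1628741 , 186.55056478],
       [  0.        ,   0.        ,   1.        ]]), 'R': array([[-0.01326208, -0.9998899 ,  0.00665582],
       [-0.98553561,  0.01194642, -0.16904687],
       [ 0.16894874, -0.00880146, -0.98558554]]), 't': array([0.11727901, 0.52324714, 1.44146221])}
```

View pics/side0.png

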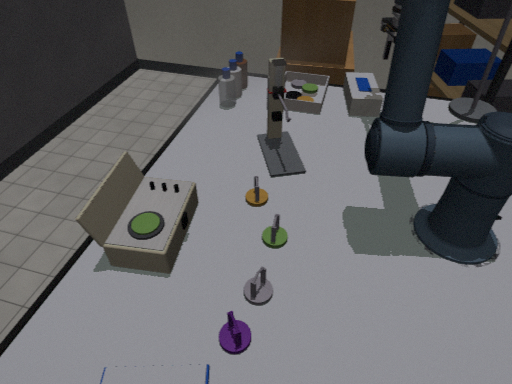

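View pics/top0.png

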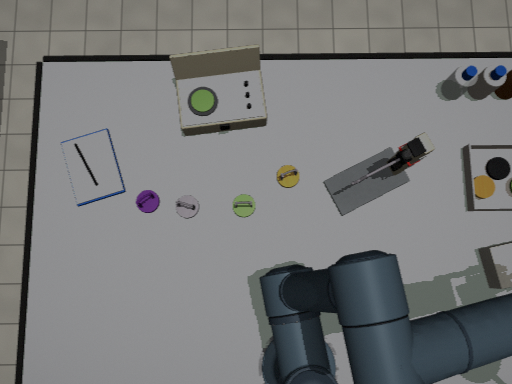

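Both views show four stirrup discs. Top-view pixels:
- purple (148,201)
- silver-grey (187,206)
- green (244,205)
- brass (288,176)

The silver-grey one fits the steel disc. The scale's foot is near (366,181). I'll confirm with enlarged crops.

Run:
```python
import cv2,numpy as np
t=cv2.imread("pics/top0.png");s=cv2.imread("pics/side0.png")
a=cv2.resize(t[170:240,120:270],None,fx=5,fy=5,interpolation=cv2.INTER_CUBIC)
cv2.imwrite("pics/c_top_disc.png",a)
cv2.imwrite("pics/c_top_scale.png",cv2.resize(t[125:225,310:440],None,fx=5.5,fy=5.5,interpolation=cv2.INTER_CUBIC))
cv2.imwrite("pics/c_side_scale.png",cv2.resize(s[50:180,240:340],None,fx=4.5,fy=4.5,interpolation=cv2.INTER_CUBIC))
cv2.imwrite("pics/c_side_disc.png",cv2.resize(s[255:355,205:305],None,fx=5.5,fy=5.5,interpolation=cv2.INTER_CUBIC))
```

```text
(no output)
```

View pics/c_top_disc.png

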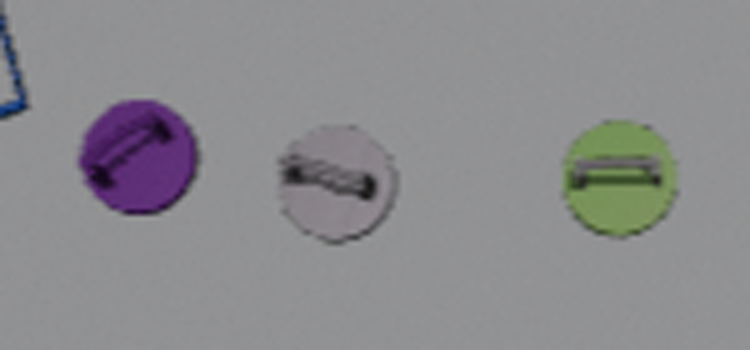

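View pics/c_top_scale.png

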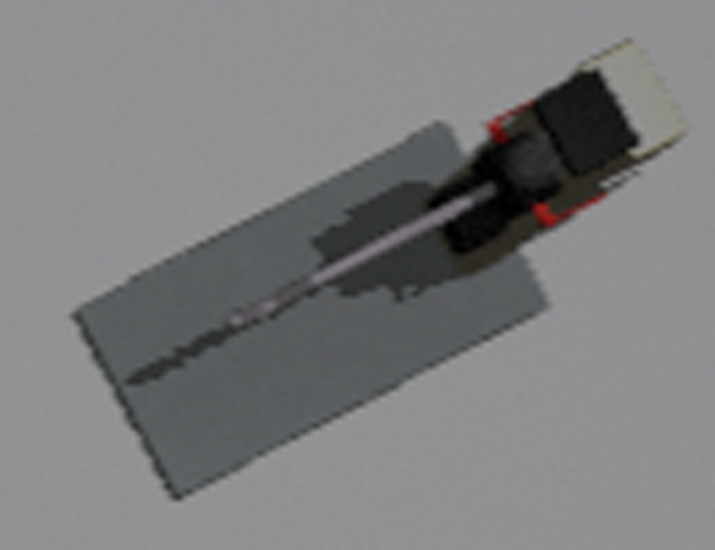

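View pics/c_side_scale.png

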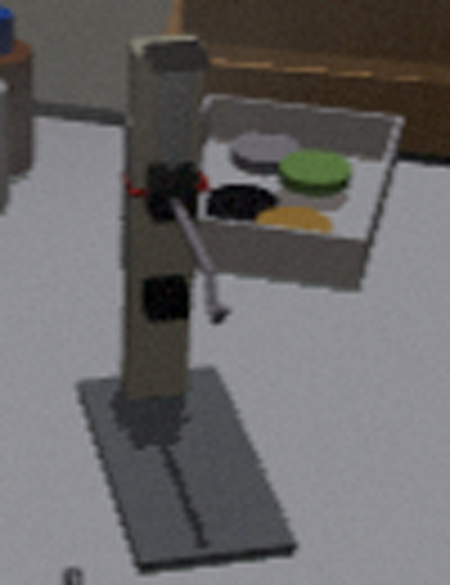

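View pics/c_side_disc.png

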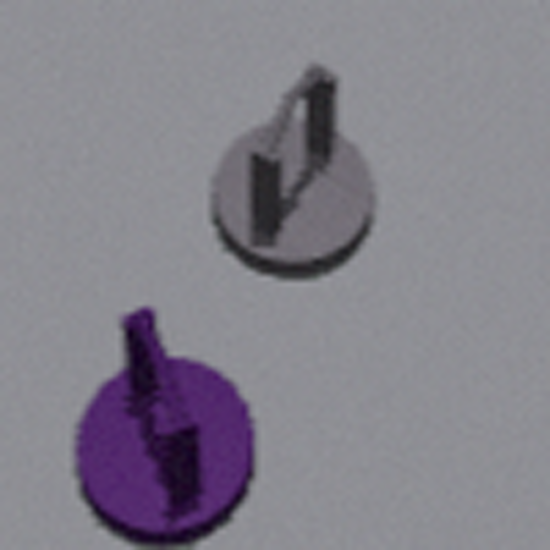

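The crops confirm it: the grey metallic disc at top (187,206) / side (258,290) is steel, and its neighbour is clearly purple. The hook tip shows at top (353,183) and side (289,120). Next I measure.

```bash
cat > h.py <<'E'
from bench import *
import cv2,numpy as np
def ray(n,p):
    m=camera_model(n);d=m["R"].T@np.linalg.inv(m["K"])@[p[0],p[1],1.];return -m["R"].T@m["t"],d
def onz(n,p,z):
    c,d=ray(n,p);return c+d*(z-c[2])/d[2]
def tri(pt,ps):
    c1,d1=ray("top",pt);c2,d2=ray("side",ps)
    a=np.linalg.lstsq(np.c_[d1,-d2],c2-c1,rcond=None)[0];p,q=c1+a[0]*d1,c2+a[1]*d2
    return (p+q)/2,np.linalg.norm(p-q)
def proj(n,X):
    m=camera_model(n);v=m["K"]@(m["R"]@X+m["t"]);return v[:2]/v[2]
E
python3 - <<'E'
from h import *
np.set_printoptions(precision=4,suppress=True)
t=lambda u,v:(120+(u+.5)/5-.5,170+(v+.5)/5-.5)
T=lambda u,v:(310+(u+.5)/5.5-.5,125+(v+.5)/5.5-.5)
S=lambda u,v:(240+(u+.5)/4.5-.5,50+(v+.5)/4.5-.5)
D=lambda u,v:(205+(u+.5)/5.5-.5,255+(v+.5)/5.5-.5)
print("disc top",onz("top",t(338,183),.014),onz("side",D(294,195),.014))
# colour/edge mask of disc
for n,b,z in(("top",(165,185,210,230),.014),("side",(235,262,282,312),.014)):
    im=cv2.imread(f"pics/{n}0.png");r=im[b[1]:b[3],b[0]:b[2]].astype(int)
    bg=np.median(np.r_[r[0],r[-1]],0);print(n,bg,r[r.shape[0]//2+6,r.shape[1]//2])
print("bar ends z.068",[onz("top",t(*p),.068) for p in((287,160),(370,180))])
print("bar tri",tri(t(287,160),D(268,155)),tri(t(370,182),D(318,75)),tri(t(287,160),D(318,75)))
print("tip",tri(T(237,320),S(220,312)), onz("top",T(237,320),.198))
print("rod at column",tri(T(490,190),S(175,205)))
a,b=onz("top",T(320,275),.201),onz("top",T(485,192),.201);print("rod lvl",a,b,np.degrees(np.arctan2(*(b-a)[1::-1])))
c=[onz("top",T(*p),.012) for p in((75,315),(178,498),(440,120),(548,300))]
f=(c[0]+c[1])/2;k=(c[2]+c[3])/2;print("foot",f,k,np.degrees(np.arctan2(*(k-f)[1::-1])))
E
```

```text
disc top [0.472  0.3259 0.014 ] [0.4719 0.3318 0.014 ]
top [147. 146. 145.] [140 134 138]
side [149. 143. 143.] [104  96  99]
bar ends z.068 [array([0.4788, 0.3486, 0.068 ]), array([0.4664, 0.3   , 0.068 ])]
bar tri (array([0.4786, 0.3487, 0.067 ]), np.float64(0.0006893218882108728)) (array([0.4682, 0.3011, 0.0597]), np.float64(0.0036811867931888895)) (array([0.4658, 0.3404, 0.1182]), np.float64(0.011529933575793525))
tip (array([ 0.5084, -0.1434,  0.1926]), np.float64(0.003786763569942521)) [ 0.5055 -0.1424  0.198 ]
rod at column (array([ 0.57  , -0.2702,  0.1978]), np.float64(0.0017190791249137507))
rod lvl [ 0.5269 -0.1834  0.201 ] [ 0.5674 -0.2668  0.201 ] -64.03916120906635
foot [ 0.4908 -0.1164  0.012 ] [ 0.5998 -0.3275  0.012 ] -62.68464351902218
```

Run:
```python
from h import *
import bench
np.set_printoptions(precision=4,suppress=True)
print([d for d in dir(bench) if d[0]!='_'])
for n in("top","side"):
    im=cv2.imread(f"pics/{n}0.png");b=(168,188,208,226) if n=="top" else (236,262,282,312)
    r=cv2.GaussianBlur(im,(3,3),0)[b[1]:b[3],b[0]:b[2]].astype(int)
    m=(((r[...,2]+r[...,0])/2-r[...,1]>2.5)|(r.sum(2)<380)).astype(np.uint8)
    if n=="side": cv2.imwrite("pics/m.png",m*255)
    c=max(cv2.findContours(m,0,cv2.CHAIN_APPROX_NONE)[0],key=cv2.contourArea)
    e=cv2.fitEllipse(cv2.convexHull(c));p=(e[0][0]+b[0],e[0][1]+b[1]);print(n,p,e[1],onz(n,p,.012))
    if n=="top":
        d=(r.sum(2)<330).astype(np.uint8);ys,xs=np.nonzero(d);print(np.c_[xs+b[0],ys+b[1]].T)
# brass, green centres and scale column/top
for p in((148,201),(244,205),(288,176)):print(onz("top",p,.014))
S=lambda u,v:(240+(u+.5)/4.5-.5,50+(v+.5)/4.5-.5)
T=lambda u,v:(310+(u+.5)/5.5-.5,125+(v+.5)/5.5-.5)
print("col top",tri(T(580,68),S(130,42)),tri(T(580,68),S(150,75)))
```

```text
['IKError', 'camera_model', 'close_job', 'get_image', 'sense', 'tip_extent']
top (187.00206184387207, 206.54327774047852) (22.61977767944336, 24.138946533203125) [0.4712 0.3268 0.012 ]
[[177 178 179 177 178 179 180 181 182 176 177 178 179 180 181 182 183 184
  185 176 177 178 179 180 181 182 183 184 185 186 187 188 192 193 176 177
  178 179 180 181 182 183 184 185 186 187 188 189 190 191 192 193 194 177
  178 179 180 181 182 183 184 185 186 187 188 189 190 191 192 193 194 195
  184 185 186 187 188 189 190 191 192 193 194 195 186 187 188 189 190 191
  192 193 194 195 191 192 193 194 194 192 193 189 190 191]
 [201 201 201 202 202 202 202 202 202 203 203 203 203 203 203 203 203 203
  203 204 204 204 204 204 204 204 204 204 204 204 204 204 204 204 205 205
  205 205 205 205 205 205 205 205 205 205 205 205 205 205 205 205 205 206
  206 206 206 206 206 206 206 206 206 206 206 206 206 206 206 206 206 206
  207 207 207 207 207 207 207 207 207 207 207 207 208 208 208 208 208 208
  208 208 208 208 209 209 209 209 215 216 216 217 217 217]]
side (258.3761234283447, 280.2804946899414) (53.29940414428711, 68.19586181640625) [0.4786 0.3047 0.012 ]
[0.4894 0.445  0.014 ]
[0.4736 0.1537 0.014 ]
[0.5616 0.018  0.014 ]
col top (array([ 0.6051, -0.2808,  0.3096]), np.float64(0.00959023419740363)) (array([ 0.6019, -0.2895,  0.2854]), np.float64(0.009627547009545113))
```

```bash
cat >> h.py <<'E'
from scipy.spatial.transform import Rotation as Ro
def Rt(phi):
    p=np.radians(phi);return np.array([[-np.sin(p),np.cos(p),0],[np.cos(p),np.sin(p),0],[0,0,-1]])
def phi_of(R): return np.degrees(np.arctan2(R[1,1],R[0,1]))
def plan(way,n,per=5,g=70,start=None):
    """way: list of (x,y,z,phi); first = start if given as None -> measured. n rows in total, equal arc"""
    s=sense();R0=Ro.from_quat(s["eef_rot"]).as_matrix()
    W=[np.r_[s["eef_pos"],phi_of(R0)] if start is None else np.array(start)]+[np.array(w,float) for w in way]
    W=np.array(W);L=np.r_[0,np.cumsum(np.maximum(np.linalg.norm(np.diff(W[:,:3],axis=0),axis=1),1e-6))]
    q=np.array([[np.interp(a,L,W[:,k]) for k in range(4)] for a in np.linspace(0,L[-1],n+1)])
    for i in range(0,n,per):
        b=q[i];R=Rt(b[3])
        if i==0 and start is None:R=R0
        rows=[]
        for r in q[i+1:i+1+per]:
            rv=Ro.from_matrix(R.T@Rt(r[3])).as_rotvec();d=R.T@(r[:3]-b[:3])*1000
            rows.append([*np.round(rv,3).tolist(),*np.round(d,1).tolist(),g])
        print(rows)
E
python3 - <<'E'
from h import *
te=tip_extent;print(te() if callable(te) else te)
plan([(.30,-.30,.32,-20),(.40,0,.32,30),(.472,.3265,.16,76)],25,g=70)
E
```

```text
0.022
[[-0.002, -0.0, -0.107, 21.9, -32.5, -11.4, 70], [-0.002, -0.001, -0.214, 43.8, -64.9, -22.8, 70], [-0.002, -0.001, -0.32, 65.8, -97.4, -34.2, 70], [-0.002, -0.001, -0.427, 87.7, -129.9, -45.6, 70], [-0.002, -0.001, -0.534, 109.6, -162.3, -57.0, 70]]
[[0.0, 0.0, -0.107, 35.4, -16.8, -11.5, 70], [0.0, 0.0, -0.214, 70.8, -33.5, -22.9, 70], [0.0, 0.0, -0.32, 106.1, -50.3, -34.4, 70], [0.0, 0.0, -0.432, 143.8, -65.2, -36.2, 70], [0.0, 0.0, -0.545, 181.9, -79.8, -36.2, 70]]
[[0.0, 0.0, -0.113, 40.1, 7.3, 0.0, 70], [0.0, 0.0, -0.225, 80.3, 14.6, 0.0, 70], [0.0, 0.0, -0.338, 120.4, 21.8, 0.0, 70], [0.0, 0.0, -0.45, 160.6, 29.1, 0.0, 70], [0.0, 0.0, -0.563, 200.7, 36.4, 0.0, 70]]
[[0.0, 0.0, -0.111, 30.0, 27.1, 1.5, 70], [0.0, 0.0, -0.199, 59.6, 49.0, 19.1, 70], [0.0, 0.0, -0.287, 89.2, 70.9, 36.7, 70], [0.0, 0.0, -0.376, 118.7, 92.8, 54.3, 70], [0.0, 0.0, -0.464, 148.3, 114.7, 71.9, 70]]
[[0.0, 0.0, -0.088, 16.6, 32.8, 17.6, 70], [0.0, 0.0, -0.177, 33.3, 65.6, 35.2, 70], [0.0, 0.0, -0.265, 49.9, 98.5, 52.8, 70], [0.0, 0.0, -0.353, 66.5, 131.3, 70.4, 70], [0.0, 0.0, -0.442, 83.2, 164.1, 88.1, 70]]
```

Request:
carry_out --pt "0 0 -0.107 22 -32.5 -11.5 70" --pt "0 0 -0.214 44 -65 -23 70" --pt "0 0 -0.32 66 -97.5 -34 70" --pt "0 0 -0.427 88 -130 -45.5 70" --pt "0 0 -0.534 109.5 -162.5 -57 70"

```text
time_s: 0.6
eef_pos: [0.2701, -0.4186, 0.2843]
eef_rot: [0.903, 0.43, 0.0, -0.0]
force: [0.8, -0.1, 0.3]
finger_gap: 0.0702
```

Request:
carry_out --pt "0 0 -0.107 35.5 -17 -11.5 70" --pt "0 0 -0.214 71 -33.5 -23 70" --pt "0 0 -0.32 106 -50 -34.5 70" --pt "0 0 -0.432 144 -65 -36 70" --pt "0 0 -0.545 182 -80 -36 70"

```text
time_s: 1.1
eef_pos: [0.3236, -0.2276, 0.3208]
eef_rot: [0.754, 0.657, 0.0, 0.001]
force: [-0.1, -0.7, 0.6]
finger_gap: 0.0697
```

Request:
carry_out --pt "0 0 -0.113 40 7 0 70" --pt "0 0 -0.225 80 14.5 0 70" --pt "0 0 -0.338 120 22 0 70" --pt "0 0 -0.45 160 29 0 70" --pt "0 0 -0.563 200 36 0 70"

```text
time_s: 1.6
eef_pos: [0.3875, -0.0344, 0.3203]
eef_rot: [0.542, 0.84, 0.0, 0.0]
force: [0.8, 0.4, 0.7]
finger_gap: 0.0705
```

Request:
carry_out --pt "0 0 -0.111 30 27 0 70" --pt "0 0 -0.199 60 49 15 70" --pt "0 0 -0.287 89 71 32 70" --pt "0 0 -0.376 119 93 50 70" --pt "0 0 -0.464 148 115 67 70"

```text
time_s: 2.1
eef_pos: [0.4316, 0.1477, 0.2524]
eef_rot: [0.334, 0.942, -0.0, -0.0]
force: [-0.4, -0.6, 0.4]
finger_gap: 0.0697
```

Request:
carry_out --pt "0 0 -0.088 17 33 17.5 70" --pt "0 0 -0.177 33 66 35 70" --pt "0 0 -0.265 50 98.5 53 70" --pt "0 0 -0.353 66.5 131 70 70" --pt "0 0 -0.442 83 164 85 70"

```text
time_s: 2.6
eef_pos: [0.4711, 0.3268, 0.1669]
eef_rot: [0.12, 0.993, -0.0, -0.001]
force: [0.3, -0.2, -0.2]
finger_gap: 0.0698
```

Request:
carry_out --pt "0 0 0 0 0 0 70" --pt "0 0 0 0 0 0 70" --pt "0 0 0 0 0 0 70"

```text
time_s: 2.9
eef_pos: [0.4717, 0.3248, 0.169]
eef_rot: [0.122, 0.993, 0.0, 0.0]
force: [1.1, 0.4, 0.5]
finger_gap: 0.0698
```

Run:
```python
from h import *
s=sense();print(s["eef_pos"],s["joint_pos"],phi_of(Ro.from_quat(s["eef_rot"]).as_matrix()))
im=get_image("side");cv2.imwrite("pics/s1.png",cv2.resize(im[220:330,190:330,::-1],None,fx=5,fy=5,interpolation=2))
plan([(.472,.3265,.051,76)],5)
```

```text
[0.47165608 0.32475617 0.16898432] [ 4.05184881e-01  1.25770425e-01  1.80627361e+00 -2.52672020e-04
  1.20903754e+00 -9.20505989e-01] 75.96161397113873
[[0.001, 0.001, -0.0, 0.1, 0.4, 23.7, 70], [0.001, 0.001, -0.0, 0.2, 0.7, 47.3, 70], [0.001, 0.001, -0.001, 0.3, 1.1, 71.0, 70], [0.001, 0.001, -0.001, 0.4, 1.4, 94.6, 70], [0.001, 0.001, -0.001, 0.5, 1.8, 118.3, 70]]
```

View pics/s1.png

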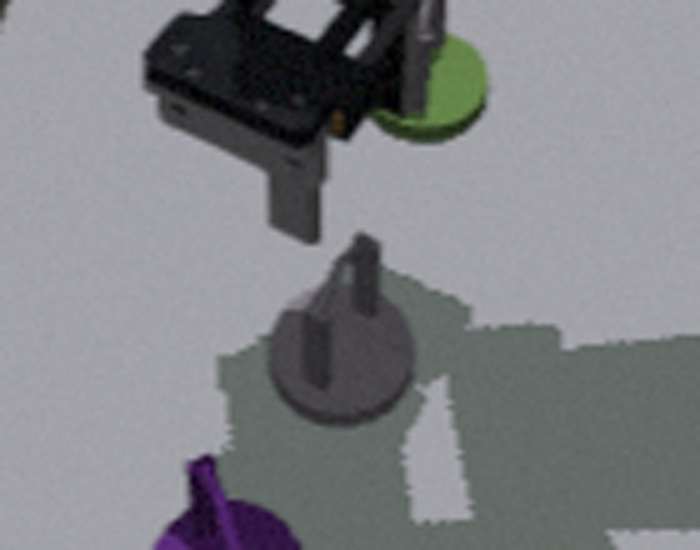

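The crop shows the steel disc at (340,340), with the jaws above it and lined up across its legs. I'll descend.

Request:
carry_out --pt "0 0 0 0 0.5 24 70" --pt "0 0 0 0 1 48 70" --pt "0 0 0 0 1.5 71 70" --pt "0 0 0 0.5 1.5 95 70" --pt "0 0 0 0.5 1.5 118 70" --newtons 35

```text
time_s: 3.45
eef_pos: [0.4721, 0.3262, 0.0508]
eef_rot: [0.123, 0.992, 0.0, 0.001]
force: [-0.1, -0.2, -0.0]
finger_gap: 0.0703
```

Request:
carry_out --pt "0 0 0 0 0 0 62" --pt "0 0 0 0 0 0 54" --pt "0 0 0 0 0 0 46" --pt "0 0 0 0 0 0 40" --pt "0 0 0 0 0 0 40" --newtons 35

```text
time_s: 3.95
eef_pos: [0.4727, 0.3273, 0.0524]
eef_rot: [0.122, 0.993, 0.0, 0.001]
force: [-0.2, -1.1, 6.4]
finger_gap: 0.0497
```

Request:
carry_out --pt "0 0 0 0 0 0 40" --pt "0 0 0 0 0 0 40" --pt "0 0 0 0 0 -5 40" --pt "0 0 0 0 0 -15 40" --pt "0 0 0 0 0 -30 40"

```text
time_s: 4.45
eef_pos: [0.4699, 0.3264, 0.0796]
eef_rot: [0.122, 0.993, -0.001, -0.002]
force: [-0.4, -0.2, -5.5]
finger_gap: 0.0497
```

Run:
```python
from h import *
s=sense();print(s["eef_pos"],s["force"],s["finger_gap"],phi_of(Ro.from_quat(s["eef_rot"]).as_matrix()))
im=get_image("side");cv2.imwrite("pics/s2.png",cv2.resize(im[220:330,190:330,::-1],None,fx=5,fy=5,interpolation=2))
```

```text
[0.4698569  0.32643097 0.07959919] [-0.37959458 -0.17058001 -5.52183357] 0.04968403874729631 76.03225493531548
```

View pics/s2.png

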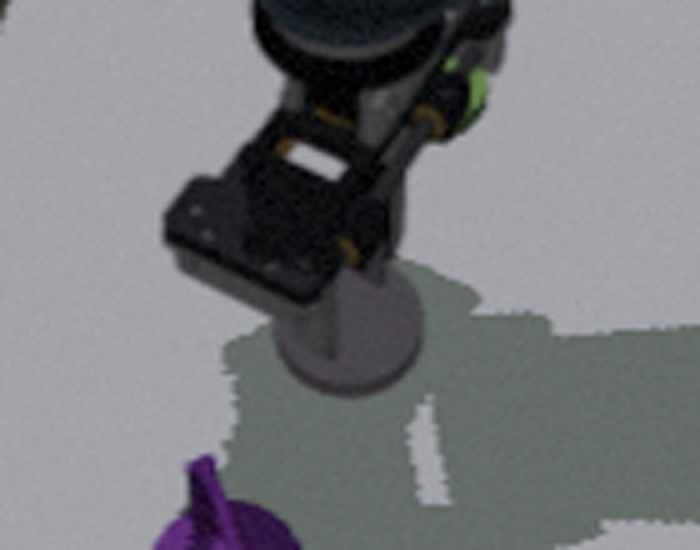

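Grip is good: the gap is 49.7 mm, the load about 5.5 N, and the disc hangs level between the jaws. I'll lift and carry it to just ahead of the hook tip.

Run:
```python
from h import *
plan([(.472,.3265,.20,76)],5,g=40,start=(.4722,.3265,.081,76))
plan([(.476,-.0815,.20,26.5)],15,g=40,start=(.472,.3265,.20,76))
```

```text
[[0.0, 0.0, 0.0, 0.0, -0.0, -23.8, 40], [0.0, 0.0, 0.0, 0.1, -0.0, -47.6, 40], [0.0, 0.0, 0.0, 0.1, -0.0, -71.4, 40], [0.0, 0.0, 0.0, 0.2, -0.0, -95.2, 40], [0.0, 0.0, 0.0, 0.2, -0.0, -119.0, 40]]
[[0.0, 0.0, 0.058, -6.8, -26.3, 0.0, 40], [0.0, 0.0, 0.115, -13.7, -52.7, 0.0, 40], [0.0, 0.0, 0.173, -20.5, -79.0, 0.0, 40], [0.0, 0.0, 0.23, -27.4, -105.3, 0.0, 40], [0.0, 0.0, 0.288, -34.2, -131.6, 0.0, 40]]
[[0.0, 0.0, 0.058, -14.0, -23.3, 0.0, 40], [0.0, 0.0, 0.115, -28.1, -46.6, 0.0, 40], [0.0, 0.0, 0.173, -42.1, -69.9, 0.0, 40], [0.0, 0.0, 0.23, -56.1, -93.2, 0.0, 40], [0.0, 0.0, 0.288, -70.2, -116.5, 0.0, 40]]
[[0.0, 0.0, 0.058, -20.1, -18.4, 0.0, 40], [0.0, 0.0, 0.115, -40.1, -36.7, 0.0, 40], [0.0, 0.0, 0.173, -60.2, -55.1, 0.0, 40], [0.0, 0.0, 0.23, -80.3, -73.4, 0.0, 40], [0.0, 0.0, 0.288, -100.4, -91.8, 0.0, 40]]
```

Request:
carry_out --pt "0 0 0 0 0 -24 40" --pt "0 0 0 0 0 -48 40" --pt "0 0 0 0 0 -71 40" --pt "0 0 0 0 0 -95 40" --pt "0 0 0 0 0 -119 40"

```text
time_s: 5.0
eef_pos: [0.4712, 0.327, 0.2008]
eef_rot: [0.122, 0.993, 0.0, 0.0]
force: [0.5, 0.2, -5.8]
finger_gap: 0.0499
```

Request:
carry_out --pt "0 0 0.03 -3 -13 0 40" --pt "0 0 0.09 -10 -40 0 40" --pt "0 0 0.16 -19 -73 0 40" --pt "0 0 0.23 -27.5 -105.5 0 40" --pt "0 0 0.288 -34 -131.5 0 40"

```text
time_s: 5.5
eef_pos: [0.4715, 0.1887, 0.1978]
eef_rot: [0.265, 0.964, -0.001, -0.001]
force: [-0.4, 0.1, -5.3]
finger_gap: 0.0498
```

Request:
carry_out --pt "0 0 0.058 -14 -23.5 0 40" --pt "0 0 0.115 -28 -46.5 0 40" --pt "0 0 0.173 -42 -70 0 40" --pt "0 0 0.23 -56 -93 0 40" --pt "0 0 0.288 -70 -116.5 0 40"

```text
time_s: 6.0
eef_pos: [0.4726, 0.0537, 0.198]
eef_rot: [0.4, 0.916, -0.0, -0.001]
force: [-0.2, 0.3, -5.0]
finger_gap: 0.05
```

Request:
carry_out --pt "0 0 0.058 -20 -18.5 0 40" --pt "0 0 0.115 -40 -36.5 0 40" --pt "0 0 0.19 -67 -61 0 40" --pt "0 0 0.25 -87 -80 0 40" --pt "0 0 0.288 -100.5 -92 0 40"

```text
time_s: 6.5
eef_pos: [0.4738, -0.083, 0.198]
eef_rot: [0.528, 0.849, -0.0, -0.001]
force: [0.1, 0.7, -6.3]
finger_gap: 0.05
```

Request:
carry_out --pt "0 0 0 0 0 0 40" --pt "0 0 0 0 0 0 40" --pt "0 0 0 0 0 0 40"

```text
time_s: 6.8
eef_pos: [0.4747, -0.0802, 0.1988]
eef_rot: [0.526, 0.851, 0.0, -0.001]
force: [-0.1, 0.1, -5.7]
finger_gap: 0.0496
```

Run:
```python
from h import *
s=sense();print(s["eef_pos"],s["force"],s["finger_gap"],phi_of(Ro.from_quat(s["eef_rot"]).as_matrix()))
im=get_image("side");cv2.imwrite("pics/s3.png",cv2.resize(im[50:200,200:350,::-1],None,fx=4,fy=4,interpolation=2))
im=get_image("top");cv2.imwrite("pics/t3.png",cv2.resize(im[100:250,280:440,::-1],None,fx=4,fy=4,interpolation=2))
```

```text
[ 0.47466356 -0.08020001  0.19875208] [-0.10310699  0.07494778 -5.7180378 ] 0.04957714262098755 26.56427704297203
```

View pics/s3.png

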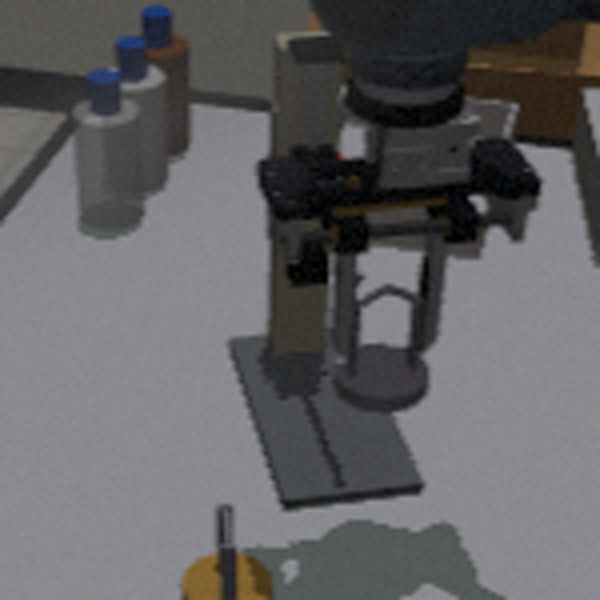

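View pics/t3.png

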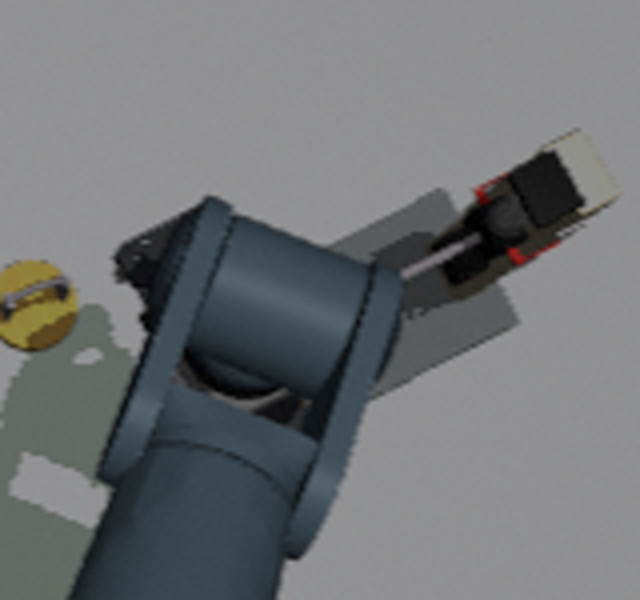

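The side crop shows the stirrup peak at crop (388,288), which is pixel (297,122), held upright with its opening facing the hook. I need to check that the wrist clears the column during entry.

Run:
```python
from h import *
np.set_printoptions(precision=4,suppress=True)
s=sense();P=s["eef_pos"];print("peak exp px",proj("side",P+[0,0,.0305]))
print("disc bottom-front exp", proj("side",P+[0,0,-.0515]))
h=np.array([np.cos(np.radians(-63.5)),np.sin(np.radians(-63.5))]);n=np.array([-h[1],h[0]])
seat=np.array([.516,-.162])
loc=lambda X:(np.r_[(X[:2]-seat)@h,(X[:2]-seat)@n,X[2]]*1000).round()
T=lambda u,v:(280+(u+.5)/4-.5,100+(v+.5)/4-.5)
for z in(.35,.42,.5):
    print(z,"wrist edge",[loc(onz("top",T(*p),z)) for p in((400,320),(395,268),(120,262))])
for z in(.30,.32,.34):print(z,"col",[loc(onz("top",T(*p),z)) for p in((580,130),(618,195),(540,155),(570,215))])
S=lambda u,v:(200+(u+.5)/4-.5,50+(v+.5)/4-.5)
# column vertical edges in side: find z at plane points along column x=120..160
for zz in(.25,.28,.3,.32,.34,.36):
    X=np.r_[seat+h*.125,zz];p=proj("side",X);print(zz,((p-[200,50])*4).round())
for zz in (.30,.33,.36,.4): print("tool axis",zz,((proj("side",np.r_[P[:2],zz])-[200,50])*4).round())
print(s["joint_pos"])
```

```text
peak exp px [297.0062 120.9148]
disc bottom-front exp [294.8928 145.0844]
0.35 wrist edge [array([ -1., -34., 350.]), array([ 12.,  -5., 350.]), array([-133.,   74.,  350.])]
0.42 wrist edge [array([-23., -37., 420.]), array([-11., -10., 420.]), array([-147.,   64.,  420.])]
0.5 wrist edge [array([-48., -41., 500.]), array([-37., -16., 500.]), array([-163.,   52.,  500.])]
0.3 col [array([176.,  23., 300.]), array([176., -24., 300.]), array([145.,  20., 300.]), array([143., -22., 300.])]
0.32 col [array([167.,  21., 320.]), array([167., -25., 320.]), array([137.,  19., 320.]), array([134., -23., 320.])]
0.34 col [array([158.,  19., 340.]), array([158., -27., 340.]), array([129.,  17., 340.]), array([126., -24., 340.])]
0.25 [317. 119.]
0.28 [318.  83.]
0.3 [319.  58.]
0.32 [320.  32.]
0.34 [322.   6.]
0.36 [323. -20.]
tool axis 0.3 [396. 192.]
tool axis 0.33 [400. 150.]
tool axis 0.36 [404. 106.]
tool axis 0.4 [409.  44.]
[-0.4031 -0.1309  2.004   0.0001  1.269  -0.8674]
```

Clearances are fine: the column top is about 0.31 m and the wrist stays above about 0.37 m. The stirrup peak projects to within 1 px of where it was seen. I'll advance over the tip.

Request:
carry_out --pt "0 0 0 -8 0 0 40" --pt "0 0 0 -22 0 0 40" --pt "0 0 0 -38 0 0 40" --pt "0 0 0 -54 0 0 40" --pt "0 0 0 -70 0 0 40"

```text
time_s: 7.4
eef_pos: [0.5073, -0.1453, 0.1994]
eef_rot: [0.526, 0.85, -0.0, 0.0]
force: [-0.1, 0.5, -4.2]
finger_gap: 0.0496
```

Request:
carry_out --pt "0 0 0 -12 0 0 40" --pt "0 0 0 -19 0 0 40" --pt "0 0 0 -22 0 0 40" --pt "0 0 0 -22 0 0 40" --pt "0 0 0 -22 0 0 40"

```text
time_s: 7.9
eef_pos: [0.5162, -0.1628, 0.1993]
eef_rot: [0.526, 0.851, 0.0, -0.0]
force: [0.3, -0.1, -4.8]
finger_gap: 0.0495
```

Run:
```python
from h import *
s=sense();print(s["time_s"],s["eef_pos"],s["force"],s["finger_gap"],phi_of(Ro.from_quat(s["eef_rot"]).as_matrix()))
im=get_image("side");cv2.imwrite("pics/s4.png",cv2.resize(im[60:180,220:340,::-1],None,fx=5,fy=5,interpolation=2))
```

```text
7.9 [ 0.51618034 -0.16283503  0.19933753] [ 0.2676909  -0.07242557 -4.80739264] 0.04949172243872827 26.550364875202245
```

View pics/s4.png

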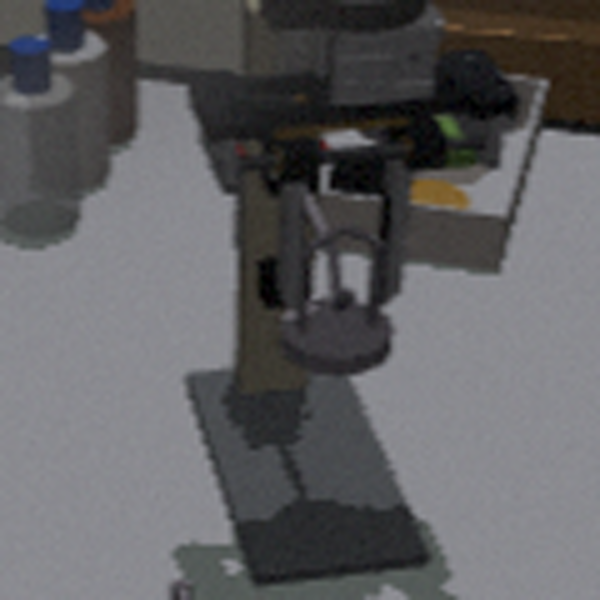

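The rod runs through the opening under the bar at crop (335,245), and its tip shows in front at (343,298). I'll lower it gently and watch the force.

Request:
carry_out --pt "0 0 0 0 0 6 40" --pt "0 0 0 0 0 14 40" --pt "0 0 0 0 0 22 40" --pt "0 0 0 0 0 30 40" --pt "0 0 0 0 0 36 40"

```text
time_s: 8.45
eef_pos: [0.5159, -0.163, 0.1622]
eef_rot: [0.526, 0.85, -0.0, -0.001]
force: [0.1, -0.0, -5.8]
finger_gap: 0.05
```

Request:
carry_out --pt "0 0 0 0 0 1 40" --pt "0 0 0 0 0 2 40" --pt "0 0 0 0 0 4 40" --pt "0 0 0 0 0 6 40" --pt "0 0 0 0 0 8 40"

```text
time_s: 8.95
eef_pos: [0.5166, -0.1634, 0.1558]
eef_rot: [0.526, 0.85, 0.0, 0.0]
force: [-0.2, 1.1, -5.0]
finger_gap: 0.0499
```

Request:
carry_out --pt "0 0 0 0 0 2 40" --pt "0 0 0 0 0 4 40" --pt "0 0 0 0 0 6 40" --pt "0 0 0 0 0 7 40" --pt "0 0 0 0 0 7 40"

```text
time_s: 9.45
eef_pos: [0.5164, -0.1632, 0.1485]
eef_rot: [0.526, 0.85, 0.0, -0.0]
force: [-0.4, 0.9, -2.6]
finger_gap: 0.0497
```

Request:
carry_out --pt "0 0 0 0 0 2 40" --pt "0 0 0 0 0 4 40" --pt "0 0 0 0 0 6 40" --pt "0 0 0 0 0 8 40" --pt "0 0 0 0 0 8 40"

```text
time_s: 9.95
eef_pos: [0.5163, -0.1632, 0.1403]
eef_rot: [0.526, 0.85, 0.0, -0.0]
force: [-1.4, 2.2, 0.3]
finger_gap: 0.0496
```

Request:
carry_out --pt "0 0 0 0 0 0.5 40" --pt "0 0 0 0 0 1 40" --pt "0 0 0 0 0 2 40" --pt "0 0 0 0 0 2 40" --pt "0 0 0 0 0 2 40"

```text
time_s: 10.45
eef_pos: [0.5164, -0.1632, 0.1385]
eef_rot: [0.526, 0.85, 0.0, -0.0]
force: [-1.4, 2.3, -0.5]
finger_gap: 0.0498
```

Run:
```python
from h import *
f=[];s=sense();print(s["eef_pos"],s["force"],s["moment"])
im=get_image("side");f.append(sense()["force"][2])
cv2.imwrite("pics/s5.png",cv2.resize(im[60:180,220:340,::-1],None,fx=5,fy=5,interpolation=2));print(f)
```

```text
[ 0.51635962 -0.16320287  0.13847364] [-1.44631933  2.33063335 -0.49879517] [0.35517161 0.07683871 0.04646074]
[np.float64(0.32966582720368354)]
```

View pics/s5.png

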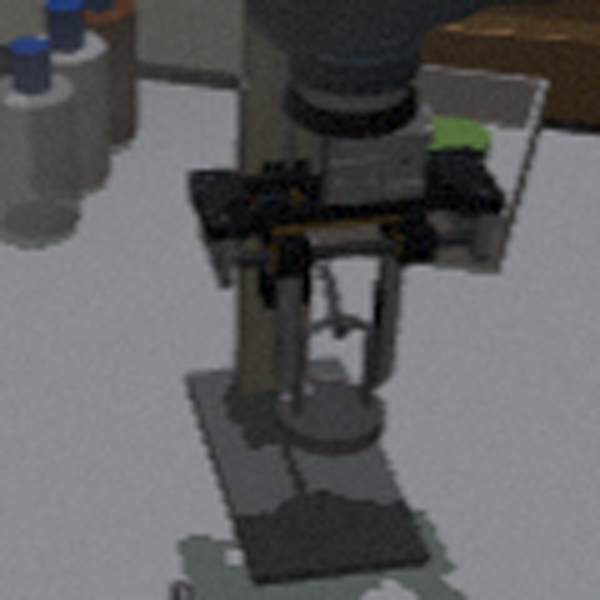

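The stirrup bar sits on the hook at crop (340,325), and the scale carries the weight at about 19 mm extension. The sideways force of 2.7 N toward the tip says the bar is on the rear slope, so I'll ease it toward the dip.

Request:
carry_out --pt "0 0 0 1 0 0 40" --pt "0 0 0 2 0 0 40" --pt "0 0 0 3 0 0 40" --pt "0 0 0 3 0 0 40"

```text
time_s: 10.9
eef_pos: [0.5156, -0.1614, 0.1391]
eef_rot: [0.526, 0.85, -0.0, 0.001]
force: [1.6, -2.9, -0.1]
finger_gap: 0.0499
```

Request:
carry_out --pt "0 0 0 1 0 0 40" --pt "0 0 0 2 0 0 40" --pt "0 0 0 2 0 0 40" --pt "0 0 0 2 0 0 40"

```text
time_s: 11.3
eef_pos: [0.5142, -0.1587, 0.1385]
eef_rot: [0.526, 0.85, 0.0, 0.0]
force: [1.5, -2.7, -0.6]
finger_gap: 0.0499
```

Request:
carry_out --pt "0 0 0 -0.5 0 0 40" --pt "0 0 0 -1 0 0 40" --pt "0 0 0 -1 0 0 40"

```text
time_s: 11.6
eef_pos: [0.5142, -0.1589, 0.138]
eef_rot: [0.526, 0.85, 0.0, -0.001]
force: [0.5, 1.4, -0.7]
finger_gap: 0.0499
```

Request:
carry_out --pt "0 0 0 0 0 0 52" --pt "0 0 0 0 0 0 54" --pt "0 0 0 0 0 0 57" --pt "0 0 0 0 0 0 62" --pt "0 0 0 0 0 0 68"

```text
time_s: 12.1
eef_pos: [0.5145, -0.1597, 0.1384]
eef_rot: [0.526, 0.85, -0.0, -0.0]
force: [0.8, 0.5, -0.2]
finger_gap: 0.0663
```

Run:
```python
from h import *
s=sense();print(s["time_s"],s["eef_pos"],s["force"],s["finger_gap"])
im=get_image("side");cv2.imwrite("pics/s6.png",cv2.resize(im[60:180,220:340,::-1],None,fx=5,fy=5,interpolation=2))
```

```text
12.1 [ 0.51452076 -0.15972906  0.13844907] [ 0.84283304  0.51309512 -0.18075337] 0.06633384948348034
```

View pics/s6.png

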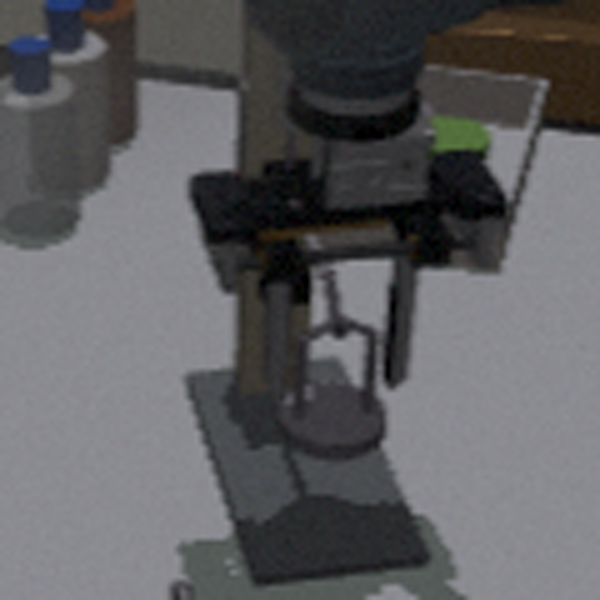

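Released: the disc hangs from the hook at crop (335,420), clear of both fingers. I'll open wide and withdraw straight up.

Request:
carry_out --pt "0 0 0 0 0 0 76" --pt "0 0 0 0 0 0 84" --pt "0 0 0 0 0 -3 88" --pt "0 0 0 0 0 -10 88" --pt "0 0 0 0 0 -20 88"

```text
time_s: 12.65
eef_pos: [0.5144, -0.1596, 0.1588]
eef_rot: [0.526, 0.85, -0.0, -0.0]
force: [1.0, -0.4, -0.2]
finger_gap: 0.088
```

Request:
carry_out --pt "0 0 0 0 0 -15 88" --pt "0 0 0 0 0 -30 88" --pt "0 0 0 0 0 -45 88" --pt "0 0 0 0 0 -60 88" --pt "0 0 0 0 0 -75 88"

```text
time_s: 13.15
eef_pos: [0.5147, -0.1597, 0.2351]
eef_rot: [0.526, 0.85, 0.0, 0.0]
force: [-0.0, 0.2, -0.6]
finger_gap: 0.0884
```

Request:
carry_out --pt "0 0 0 0 0 -25 88" --pt "0 0 0 0 0 -50 88" --pt "0 0 0 0 0 -75 88" --pt "0 0 0 0 0 -95 88" --pt "0 0 0 0 0 -105 88"

```text
time_s: 13.65
eef_pos: [0.5151, -0.16, 0.3415]
eef_rot: [0.526, 0.85, 0.0, 0.002]
force: [0.3, -0.0, 0.9]
finger_gap: 0.0878
```

Request:
carry_out --pt "0 0 0 10 0 0 88" --pt "0 0 0 40 0 0 88" --pt "0 0 0 80 0 0 88" --pt "0 0 0 120 0 0 88" --pt "0 0 0 140 0 0 88"

```text
time_s: 14.15
eef_pos: [0.45, -0.0318, 0.3369]
eef_rot: [0.525, 0.851, -0.0, -0.001]
force: [-0.1, -0.6, -0.2]
finger_gap: 0.088
```

Run:
```python
from h import *
s=sense();print(s["time_s"],s["eef_pos"],s["force"],s["finger_gap"])
im=get_image("side");cv2.imwrite("pics/s7.png",cv2.resize(im[60:180,220:340,::-1],None,fx=5,fy=5,interpolation=2))
im=get_image("top");cv2.imwrite("pics/t7.png",im[:,:,::-1])
```

```text
14.15 [ 0.45001221 -0.03179956  0.33690953] [-0.05774091 -0.61349847 -0.15020269] 0.08801546552142359
```

View pics/s7.png

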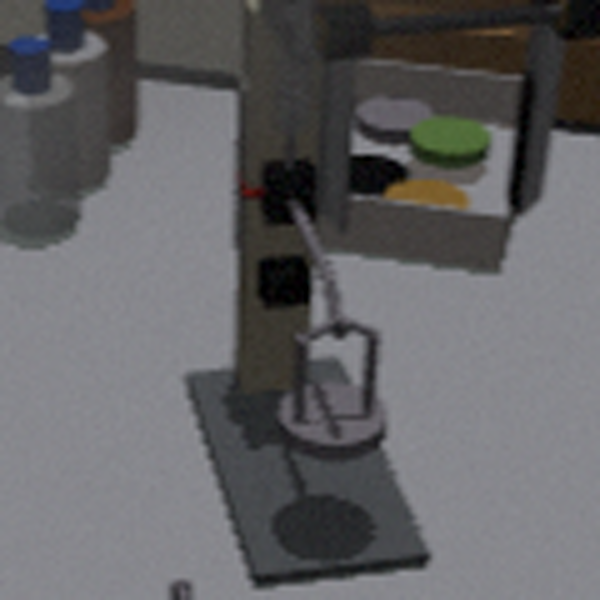

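View pics/t7.png

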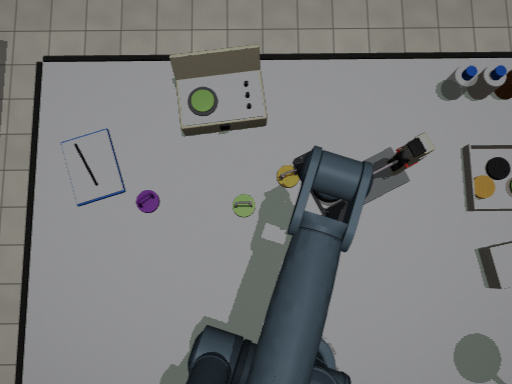

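The disc hangs from the hook with its bar in the dip at crop (340,328). Brass (288,176) and green (244,205) are where they were. I'll wait for it to settle.

Request:
carry_out --pt "0 0 0 0 0 0 88" --pt "0 0 0 0 0 0 88" --pt "0 0 0 0 0 0 88" --pt "0 0 0 0 0 0 88" --pt "0 0 0 0 0 0 88"

```text
time_s: 14.75
eef_pos: [0.4522, -0.0349, 0.3383]
eef_rot: [0.526, 0.85, -0.0, -0.0]
force: [0.3, -0.8, -0.7]
finger_gap: 0.088
```

Request:
carry_out --pt "0 0 0 0 0 0 88" --pt "0 0 0 0 0 0 88" --pt "0 0 0 0 0 0 88" --pt "0 0 0 0 0 0 88" --pt "0 0 0 0 0 0 88"

```text
time_s: 15.25
eef_pos: [0.452, -0.0344, 0.3385]
eef_rot: [0.526, 0.85, 0.0, 0.0]
force: [0.5, 0.2, 0.6]
finger_gap: 0.0881
```

Request:
carry_out --pt "0 0 0 0 0 0 88" --pt "0 0 0 0 0 0 88" --pt "0 0 0 0 0 0 88" --pt "0 0 0 0 0 0 88" --pt "0 0 0 0 0 0 88"

```text
time_s: 15.75
eef_pos: [0.452, -0.0344, 0.3385]
eef_rot: [0.526, 0.85, 0.0, -0.0]
force: [0.4, 0.4, 0.1]
finger_gap: 0.0876
```

Request:
carry_out --pt "0 0 0 0 0 0 88" --pt "0 0 0 0 0 0 88" --pt "0 0 0 0 0 0 88" --pt "0 0 0 0 0 0 88" --pt "0 0 0 0 0 0 88"

```text
time_s: 16.25
eef_pos: [0.452, -0.0344, 0.3384]
eef_rot: [0.526, 0.85, -0.0, -0.0]
force: [-0.7, 0.0, 0.3]
finger_gap: 0.088
```

Request:
carry_out --pt "0 0 0 0 0 0 88" --pt "0 0 0 0 0 0 88" --pt "0 0 0 0 0 0 88" --pt "0 0 0 0 0 0 88" --pt "0 0 0 0 0 0 88"

```text
time_s: 16.75
eef_pos: [0.452, -0.0344, 0.3385]
eef_rot: [0.526, 0.85, -0.0, 0.0]
force: [-0.3, 0.2, -0.8]
finger_gap: 0.088
```

Request:
carry_out --pt "0 0 0 0 0 0 88" --pt "0 0 0 0 0 0 88" --pt "0 0 0 0 0 0 88" --pt "0 0 0 0 0 0 88" --pt "0 0 0 0 0 0 88"

```text
time_s: 17.25
eef_pos: [0.452, -0.0344, 0.3384]
eef_rot: [0.526, 0.85, -0.0, -0.0]
force: [0.2, -0.0, -0.3]
finger_gap: 0.0881
```

Run:
```python
from h import *
g=[]
for k in range(24):g.append(get_image("side").astype(float))
b=[x[118:155,272:302].mean(2) for x in g]
for k in (4,8,12,16,20):
    a,c=np.mean(b[0:3],0),np.mean(b[k:k+3],0)
    print(k,cv2.phaseCorrelate(a,c),np.abs(a-c).max())
a=np.mean([x[118:155,272:302].mean(2) for x in g[:3]],0)
print(sense()["time_s"])
im=g[-1].astype(np.uint8);cv2.imwrite("pics/s8f.png",im[:,:,::-1]);cv2.imwrite("pics/s8.png",cv2.resize(im[60:180,220:340,::-1],None,fx=5,fy=5,interpolation=2))
```

```text
4 ((0.06810602738716298, -0.010708480511983254), 0.9906160815959136) 9.444444444444443
8 ((0.012746912186134551, 0.04540825153654282), 1.0053290235964905) 6.333333333333332
12 ((0.01547754754675168, -0.008365747981237348), 1.0026846690171494) 6.666666666666668
16 ((0.027435774573323357, 0.01478397240005691), 1.006154117609614) 7.1111111111111125
20 ((0.09242581580863707, 0.020720629250607914), 1.0089317708989656) 7.888888888888891
18.45
```

View pics/s8.png

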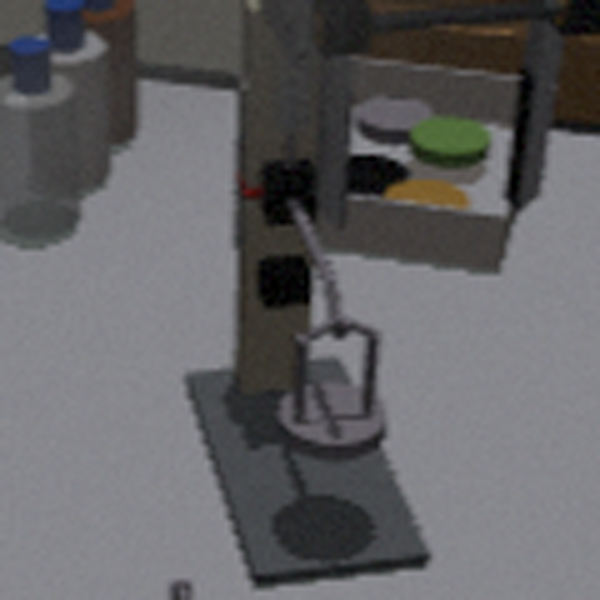

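View pics/s8f.png

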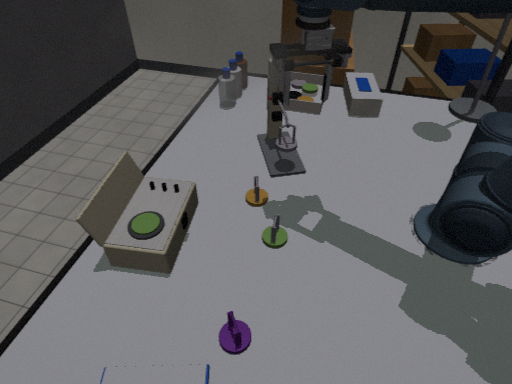

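Run:
```python
from h import *
h=np.array([np.cos(np.radians(-63.5)),np.sin(np.radians(-63.5))]);n=np.array([-h[1],h[0]]);seat=np.array([.516,-.162])
S=lambda u,v:(220+(u+.5)/5-.5,60+(v+.5)/5-.5)
for z in(.166,.169,.172):
    X=onz("side",S(340,326),z)[:2]-seat;print(z,X@h,X@n)
X=onz("side",S(333,412),.099)[:2]-seat;print("disc top ctr (z .099) ",X@h,X@n)
c=lambda x,z:((proj("side",np.r_[seat+h*x,z])-[220,60])*5).round()
print("tip exp",c(-.021,.178),"seat exp",c(0,.162),"rear",c(.022,.182))
cv2.imwrite("pics/s9.png",cv2.resize(cv2.imread("pics/s8f.png")[98:155,265:310],None,fx=10,fy=10,interpolation=2))
```

```text
0.166 -0.009165080401650542 0.0017802049066408597
0.169 -0.01373522911014671 0.003135224928675841
0.172 -0.018305377818642676 0.004490244950710723
disc top ctr (z .099)  -0.0047755172301512305 0.0012604498097525095
tip exp [347. 317.] seat exp [337. 321.] rear [330. 275.]
```

View pics/s9.png

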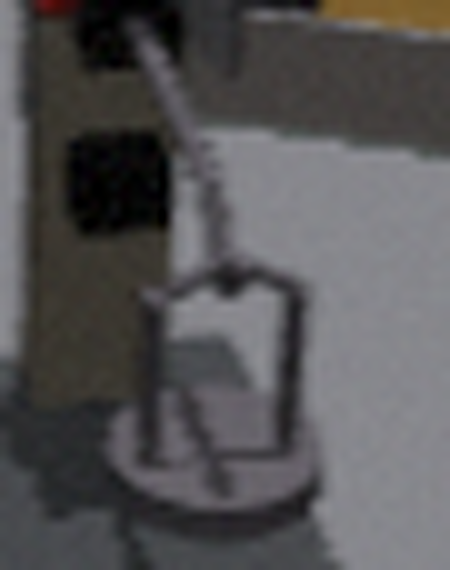

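The disc hangs level and still, with image shifts under 0.1 px over 1.2 s. Its place along the hook is uncertain by a few mm in this one view, so I'll move the arm aside and check from the top camera.

Request:
carry_out --pt "0 0 0 30 15 0 88" --pt "0 0 0 65 32 0 88" --pt "0 0 0 100 50 0 88" --pt "0 0 0 140 70 0 88" --pt "0 0 0 175 88 0 88"

```text
time_s: 18.95
eef_pos: [0.4523, 0.1633, 0.3386]
eef_rot: [0.526, 0.851, 0.0, 0.0]
force: [0.5, -0.1, 0.3]
finger_gap: 0.0879
```

Request:
carry_out --pt "0 0 0 0 0 0 88" --pt "0 0 0 0 0 0 88" --pt "0 0 0 0 0 0 88"

```text
time_s: 19.25
eef_pos: [0.4527, 0.1607, 0.3384]
eef_rot: [0.526, 0.85, -0.0, 0.0]
force: [1.1, -0.8, -0.4]
finger_gap: 0.088
```

Run:
```python
from h import *
print(sense()["eef_pos"])
im=np.mean([get_image("top") for _ in range(4)],0)[:,:,::-1];cv2.imwrite("pics/t9f.png",im)
cv2.imwrite("pics/t9.png",cv2.resize(im[145:215,320:400].astype(np.uint8),None,fx=8,fy=8,interpolation=2))
```

```text
[0.4527278  0.1606818  0.33837402][ WARN:0@9.031] global loadsave.cpp:1063 imwrite_ Unsupported depth image for selected encoder is fallbacked to CV_8U.
```

View pics/t9.png

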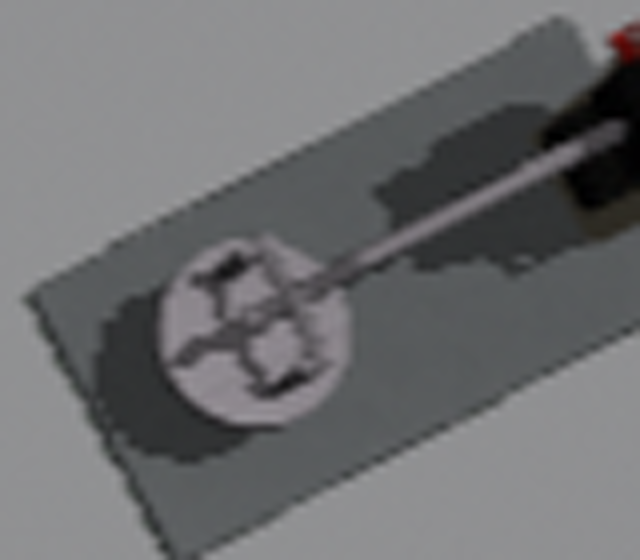

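View pics/t9f.png

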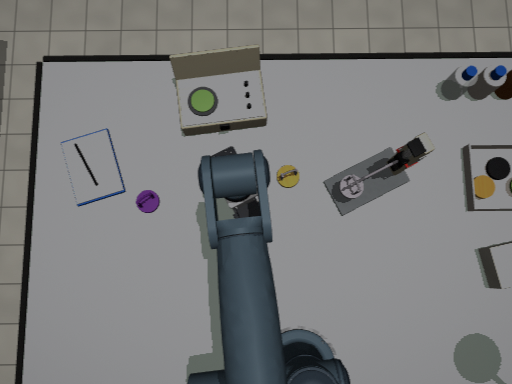

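The top view shows the bar crossing the rod at crop (290,297). About 18 mm of rod lies behind it to the rear bend and about 15 mm in front to the tip, so the bar is in the dip. Brass hasn't moved, and nothing has touched green. I'm handing in.

Run:
```python
from bench import *
print(sense()["time_s"]);print(close_job())
```

```text
19.45
the job is handed in; nothing more can be done
None
```

The steel disc is hanging by its stirrup in the dip of the scale's hook, and I handed the job in at 19.45 s of the 42 s allowed. I lowered it until the spring carried the whole weight, at about 19 mm extension, well short of the 55 mm stop. Only then did I open the fingers and take the arm clear.

**Last checks:**
- **Hanging still:** the disc hangs level, with image movement under 0.1 px over 1.2 s.
- **In the dip:** the top view puts the bar about 18 mm from the rear bend and about 15 mm from the tip. The side view alone disagreed, putting it about 5–14 mm toward the tip. I trusted the top view because the sideways force at the hook changed sign within a few mm of where I let go.
- **Bystanders:** brass was at its original pixels in the final top view. Green was hidden under the arm there, but the side view about 1 s earlier showed it unmoved, and the gripper stayed high above it afterward.

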